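# Complete the clip-in kit rack: one bracket, one cover, one shaft

### The arm

A 6-joint arm with a two-finger parallel gripper is mounted at the origin on a cart in front of the work surface, level with it; the furniture and walls round the work are solid. World frame = base frame: x ahead of the robot, y to its left, z up, the work surface at z = 0. Lengths are in mm, angles in rad, forces in N, time in s.
With the tool pointing down it reaches from about 400 to 925 mm from the base axis. Payload 12.5 kg.
Tool frame: the origin (TCP) lies at the very end of the fingers, on their centre line; the grasp point (between the pads) lies 19 mm behind it; x points along the fingers, y is the direction in which the jaws open and shut, and the axes are right-handed (so a half turn about x gives the same grasp; the last joint's range is limited). The gripper opens to 95 mm and grips with 3 to 60 N. Pads are 20 mm wide; open, the fingers measure 119 mm over their backs; the gripper's body (75 mm by 180 mm) begins 59 mm behind the grasp point.
Start: joints at [-1.321, 0.491, 1.559, -0, 1.092, -0.106], TCP at [217.736, -585.865, 214.661] pointing down, gripper open.
Joint ranges: [-3.1, 3.1], [-0.84, 2.19], [0.05, 2.79], [-1.13, 4.28], [0.06, 2.93], [-2.69, 2.69]. Speed limits (rad/s): [2.22, 2.22, 2.79, 3.14, 3.14, 3.14].

### API

Orientations are given as [roll, pitch, yaw] about the fixed x, y, z axes, in that order (R = Rz(yaw) Ry(pitch) Rx(roll)).
In Python, from cell import * gives the robot as it stands.
- The arm moves only by the tool step_arm, never from a script. Its argument "steps" is a list of rows, each a list of 4 numbers: the shift along the tool's x, y, z in units of 50 mm (1.0 is 50 mm), then the turn about the tool's x in units of 8 degrees (1.0 is 8 degrees). A call has 1 to 20 rows; each row shifts and turns the commanded pose from where the row before left it, along the tool's axes as they then stand; what a row does not reach is not made up. A row lasts 1/8 s, in which the tool goes at most 62.5 mm and 10.7 degrees, less where a joint would pass 70% of its speed; a pose out of reach is approached as far as the arm can. A call is refused whole if a number of a shift passes 1 or a number of a turn 1, either way. A call with a gripper value outside its range is refused whole. "jaw" is the closure, from 0 (fully open) to 1 (shut), set as the call begins (left out, the last holds). The fingers move at their own pace and stop on an object; the grip force is fixed at half the most. Time passes only in rows, so rows that do not move let the fingers close. It gives the time, the measured TCP pose, the force and the opening at its end, in the units of the state.
- state(): the state, without advancing time (a new reading comes with each control period).
- read_camera(name): name is "scene" or "top"; returns the picture (480x640x3 uint8, red, green, blue); there is no depth.
- camera_info(name): a dict with "mtx" (3x3 intrinsics, pixels), "k1" (the pictures are not rectified: a ray, as slopes to the right and down, at radius r is drawn at 1 + k1 r^2 times it, then the intrinsics apply), "eye" and "attitude" of the camera in the world. Camera axes: x right, y down, z forward; pixel columns grow to the right and rows downward; lengths in mm; the calibration is good to about 2 mm. A picture is of the moment at which its call begins. camera_info takes no time and is no camera call.
- job_done(): hands the job in, once; it reports no verdict.
The state is a dict: "t": time; "joints": joint angles; "qvel": joint speeds; "tau": joint torques, N m; "eef_pos": TCP position; "tcp_rot": TCP orientation; "ft_force": force on the tool from outside, world axes, zero at the start; "moment": the same for the moment, N m; "opening": opening from 0.0 (shut) to 1.0 (fully open).
Only numpy, scipy, OpenCV 4.12 (cv2) and the standard library are available. Lean on these libraries where they do the work, as an engineer would, in place of code of your own. Each camera call takes 0.05 s, during which the arm holds its last target.

### The job

Complete the kit in the grey rack so that it can travel to the next station: it must hold exactly one steel bracket, one dark grey cover and one pivot shaft, each clipped flat in a bay of its own, under the lip at the robot's side and behind the sprung-back brass bolt at the other end. One part is clipped in already, so fetch only the two missing types from the black pallet and leave the surplus parts where they lie. Press the parts in without brute force and do not disturb the tools and other things around.

Things in the scene. Friction and masses are not known exactly. Their poses are not given: they have to be found in the camera images.
- kit_rack: Grey kit rack, plate 136 x 206 mm, fixed. Origin on the bench top under the middle bay's centre; x along the bays from the lip end (robot side) to the bolt end, y left, z up. Three equal bays 62 mm apart along y, each takes any part type; bay floors 10.4 mm above the bench. One bay is filled at the start. Parts do not go in flat: tilt, tuck the near end under the lip, press the far end down.
- bay_1 (a point): Centre of the left (+y) bay's floor, axes as kit_rack. All bays: 67.5 mm long, end stops at x -33.75 and +33.75 mm. The wall at the -x end carries a rigid lip reaching 5 mm over the bay, underside 10 mm and top 14.5 mm above the bay floor. Low cheeks 26 mm apart guide only the corners (8 to 10 mm at each end; 12 mm high at the lip, 6 mm at the bolt); the sides are open between them.
- bay_2 (a point): Centre of the middle bay's floor, axes and shape as bay_1. To fill a bay: hold the part with its +x end raised about 20 degrees, slide its -x end in under the lip to the wall, lower it onto the bolt, let go and press its +x end down with the closed fingertips till it lies flat and the bolt snaps back over it.
- bay_3 (a point): Centre of the right (-y) bay's floor, axes and shape as bay_1.
- bolt_1 (a joint): Bevelled brass spring bolt at the +x end of bay_1, in m: 0 sprung out, grows to 0.0065 as it is pushed back (+x). Sprung out, its nose reaches 4 mm over the bay, underside about 9 mm, top 17 mm above the bay floor; the thumb button behind it rises to 22 mm. Spring 2.5 to 4 N; pressing a part's end down past it takes about 5 to 15 N.
- bolt_2 (a joint): Bevelled brass spring bolt at the +x end of bay_2, in m: 0 sprung out, grows to 0.0065 as it is pushed back (+x). Sprung out, its nose reaches 4 mm over the bay, underside about 9 mm, top 17 mm above the bay floor; the thumb button behind it rises to 22 mm. Spring 2.5 to 4 N; pressing a part's end down past it takes about 5 to 15 N.
- bolt_3 (a joint): Bevelled brass spring bolt at the +x end of bay_3, in m: 0 sprung out, grows to 0.0065 as it is pushed back (+x). Sprung out, its nose reaches 4 mm over the bay, underside about 9 mm, top 17 mm above the bay floor; the thumb button behind it rises to 22 mm. Spring 2.5 to 4 N; pressing a part's end down past it takes about 5 to 15 N.
- bracket_a_center (a point): Pressed bright-steel bracket, a shallow pan 22 x 66 x 8 mm open underneath, with two dark round holes and a dark slot on top; 40 g. Grip across its 22 mm. Site at its centre, half-way up; its y axis is the long axis, z is up. The two of a type are alike and either may be used. At the start it lies on the black pallet.
- bracket_b_center (a point): Pressed bright-steel bracket, a shallow pan 22 x 66 x 8 mm open underneath, with two dark round holes and a dark slot on top; 40 g. Grip across its 22 mm. Site at its centre, half-way up; its y axis is the long axis, z is up. The two of a type are alike and either may be used. At the start it is either clipped in a bay of the rack or lies on the black pallet.
- cover_a_center (a point): Dark grey moulded cover module 22 x 66 x 7.5 mm (flat-topped, 7 mm at its ends) with a small gold contact field and window on top; 18 g. Grip across its 22 mm. Site at its centre, half-way up; its y axis is the long axis, z is up. The two of a type are alike and either may be used. At the start it lies on the black pallet.
- cover_b_center (a point): Dark grey moulded cover module 22 x 66 x 7.5 mm (flat-topped, 7 mm at its ends) with a small gold contact field and window on top; 18 g. Grip across its 22 mm. Site at its centre, half-way up; its y axis is the long axis, z is up. The two of a type are alike and either may be used. At the start it is either clipped in a bay of the rack or lies on the black pallet.
- shaft_a_center (a point): Pivot shaft, 66 mm long, 8 mm high: a 7 mm steel shaft with an orange bearing block 22 x 12 x 8 mm at each end and a brass collar 16 mm wide, 28 mm long, 8 mm high in the middle; 40 g. Grip it across the collar (16 mm). Site at its centre, half-way up; its y axis is the long axis, z is up. The two of a type are alike and either may be used. At the start it lies on the black pallet.
- shaft_b_center (a point): Pivot shaft, 66 mm long, 8 mm high: a 7 mm steel shaft with an orange bearing block 22 x 12 x 8 mm at each end and a brass collar 16 mm wide, 28 mm long, 8 mm high in the middle; 40 g. Grip it across the collar (16 mm). Site at its centre, half-way up; its y axis is the long axis, z is up. The two of a type are alike and either may be used. At the start it is either clipped in a bay of the rack or lies on the black pallet.
- supply_pallet: Black grooved pallet 170 x 260 x 12 mm, fixed. Origin at the centre of its underside. The loose parts lie on its ribs, whose tops are 10.4 mm above the bench (the rim is 12 mm), long axis roughly across the ribs (along the pallet's x).
- screwdriver: Hand screwdriver with orange handle, 16 x 156 x 14 mm, lying between the rack and the pallet. Bystander; origin at the centre of its underside.
- tweezers: Steel tweezers, 14 x 124 x 9 mm, lying between the rack and the pallet. Bystander; origin at the centre of its underside.
- solvent: Blue and white solvent dispenser, 65 mm across, 97 mm high, behind the rack. Bystander; origin at the centre of its underside.
- tape: Brown tape roll, 92 mm across, 48 mm high, left of the rack. Bystander; origin at the centre of its underside.
- wipe_pad: Green cleaning pad, 24 x 44 x 13 mm, left of the rack. Bystander; origin at the centre of its underside.

How it is judged (in metres and radians):
At the end, for the whole second after the job is handed in: Each bay holds one part, one of each type: centred within 4.5 mm, level within 0.06 rad, along the bay within 0.12 rad, centre 11.5 to 16.5 mm above the bench; bolts sprung out (under 1.5 mm). The second part of each type is off the rack, within 20 mm of its start. All at rest (((z of bracket_a_center in the frame of kit_rack between 0.0115 and 0.0165 m and angle between the y axis of bracket_a_center and the x axis of kit_rack, either way round below 0.12 rad and angle between bracket_a_center's own z axis and vertical below 0.06 rad and (horizontal distance between bracket_a_center and bay_1 below 0.0045 m or horizontal distance between bracket_a_center and bay_2 below 0.0045 m or horizontal distance between bracket_a_center and bay_3 below 0.0045 m) and (x of bracket_b_center in the frame of kit_rack above 0.1 m or x of bracket_b_center in the frame of kit_rack below -0.09 m or y of bracket_b_center in the frame of kit_rack above 0.13 m or y of bracket_b_center in the frame of kit_rack below -0.13 m) and distance of bracket_b_center from where it was at the start of the episode below 0.02 m) or (z of bracket_b_center in the frame of kit_rack between 0.0115 and 0.0165 m and angle between the y axis of bracket_b_center and the x axis of kit_rack, either way round below 0.12 rad and angle between bracket_b_center's own z axis and vertical below 0.06 rad and (horizontal distance between bracket_b_center and bay_1 below 0.0045 m or horizontal distance between bracket_b_center and bay_2 below 0.0045 m or horizontal distance between bracket_b_center and bay_3 below 0.0045 m) and (x of bracket_a_center in the frame of kit_rack above 0.1 m or x of bracket_a_center in the frame of kit_rack below -0.09 m or y of bracket_a_center in the frame of kit_rack above 0.13 m or y of bracket_a_center in the frame of kit_rack below -0.13 m) and distance of bracket_a_center from where it was at the start of the episode below 0.02 m)) and ((z of cover_a_center in the frame of kit_rack between 0.0115 and 0.0165 m and angle between the y axis of cover_a_center and the x axis of kit_rack, either way round below 0.12 rad and angle between cover_a_center's own z axis and vertical below 0.06 rad and (horizontal distance between cover_a_center and bay_1 below 0.0045 m or horizontal distance between cover_a_center and bay_2 below 0.0045 m or horizontal distance between cover_a_center and bay_3 below 0.0045 m) and (x of cover_b_center in the frame of kit_rack above 0.1 m or x of cover_b_center in the frame of kit_rack below -0.09 m or y of cover_b_center in the frame of kit_rack above 0.13 m or y of cover_b_center in the frame of kit_rack below -0.13 m) and distance of cover_b_center from where it was at the start of the episode below 0.02 m) or (z of cover_b_center in the frame of kit_rack between 0.0115 and 0.0165 m and angle between the y axis of cover_b_center and the x axis of kit_rack, either way round below 0.12 rad and angle between cover_b_center's own z axis and vertical below 0.06 rad and (horizontal distance between cover_b_center and bay_1 below 0.0045 m or horizontal distance between cover_b_center and bay_2 below 0.0045 m or horizontal distance between cover_b_center and bay_3 below 0.0045 m) and (x of cover_a_center in the frame of kit_rack above 0.1 m or x of cover_a_center in the frame of kit_rack below -0.09 m or y of cover_a_center in the frame of kit_rack above 0.13 m or y of cover_a_center in the frame of kit_rack below -0.13 m) and distance of cover_a_center from where it was at the start of the episode below 0.02 m)) and ((z of shaft_a_center in the frame of kit_rack between 0.0115 and 0.0165 m and angle between the y axis of shaft_a_center and the x axis of kit_rack, either way round below 0.12 rad and angle between shaft_a_center's own z axis and vertical below 0.06 rad and (horizontal distance between shaft_a_center and bay_1 below 0.0045 m or horizontal distance between shaft_a_center and bay_2 below 0.0045 m or horizontal distance between shaft_a_center and bay_3 below 0.0045 m) and (x of shaft_b_center in the frame of kit_rack above 0.1 m or x of shaft_b_center in the frame of kit_rack below -0.09 m or y of shaft_b_center in the frame of kit_rack above 0.13 m or y of shaft_b_center in the frame of kit_rack below -0.13 m) and distance of shaft_b_center from where it was at the start of the episode below 0.02 m) or (z of shaft_b_center in the frame of kit_rack between 0.0115 and 0.0165 m and angle between the y axis of shaft_b_center and the x axis of kit_rack, either way round below 0.12 rad and angle between shaft_b_center's own z axis and vertical below 0.06 rad and (horizontal distance between shaft_b_center and bay_1 below 0.0045 m or horizontal distance between shaft_b_center and bay_2 below 0.0045 m or horizontal distance between shaft_b_center and bay_3 below 0.0045 m) and (x of shaft_a_center in the frame of kit_rack above 0.1 m or x of shaft_a_center in the frame of kit_rack below -0.09 m or y of shaft_a_center in the frame of kit_rack above 0.13 m or y of shaft_a_center in the frame of kit_rack below -0.13 m) and distance of shaft_a_center from where it was at the start of the episode below 0.02 m)) and value of joint each of bolt_1, bolt_2, bolt_3 below 0.0015 m and linear speed of each of bracket_a, bracket_b, cover_a, cover_b, shaft_a, shaft_b below 0.02 m/s); the robot touches nothing.
It fails at once if a part is pressed on the rack with more than 60 N (brute force) (contact force between any of bracket_a, bracket_b, cover_a, cover_b, shaft_a, shaft_b and kit_rack above 60 N).
It fails at once if the screwdriver, tweezers, solvent dispenser, tape or cleaning pad is moved by more than 30 mm (distance of any of screwdriver, tweezers, solvent, tape, wipe_pad from where it was at the start of the episode above 0.03 m).
It also fails if it takes over 58 s, if anything falls off the work surface, if the arm or the gripper's body presses on something with over 40 N, if the wrist force passes 120 N, or if a joint passes its speed limit or range.

## Working session

There is one attempt and no reset: what is moved stays moved. The work goes in short steps, Python scripts to look and compute and a tool call to move; the robot and the scene stay as the last step left them, time stands still between calls to the robot, and variables do not carry over. Pictures are saved under pics/ and viewed, and the job is handed in when it is done.

Besides the shell and the picture viewer there is one more tool, called after ">>>" as name([rows], argument=value, ...), one row to a line, values as JSON. step_arm: Moves the arm, as the interface text tells. Its arguments: {"type":"object","properties":{"steps":{"type":"array","items":{"type":"array","items":{"type":"number"}}},"jaw":{"type":"number"}},"required":["steps"]}

```bash
mkdir -p pics; ls
python3 - <<'E'
from cell import *
import cv2
print(state())
for n in ("scene","top"):
    print(n,camera_info(n))
    im=read_camera(n); cv2.imwrite(f"pics/{n}0.png",im[:,:,::-1])
E
```

```text
pics
{'t': 0.0, 'joints': array([-1.32058977e+00,  4.91549003e-01,  1.55942069e+00, -1.89774655e-05,
        1.09166427e+00, -1.05635073e-01]), 'qvel': array([-1.46748159e-03, -3.34689257e-04,  3.92174824e-04, -1.07574378e-03,
       -9.86949693e-04, -5.68295735e-05]), 'tau': array([-1.00701440e-03, -6.12645650e+01, -2.58177173e+01,  6.91936864e-02,
        4.83012199e-02, -1.29078526e-04]), 'eef_pos': array([ 217.67859325, -585.63225949,  214.07820145]), 'tcp_rot': array([-1.66026901,  1.56975489,  1.83717403]), 'ft_force': array([0.41560559, 0.48833348, 0.33796706]), 'moment': array([-0.02220511,  0.00281252, -0.0296056 ]), 'opening': 1.000911027160078}
scene {'mtx': array([[510.51142225,   0.        , 332.18169164],
       [  0.        , 510.51142225, 238.4612511 ],
       [  0.        ,   0.        ,   1.        ]]), 'k1': -0.07912171032379811, 'eye': array([ -206.46095541, -1035.29443154,   778.45356477]), 'attitude': array([-2.10102287,  0.01414556, -0.60538654])}
top {'mtx': array([[623.87078939,   0.        , 319.48293017],
       [  0.        , 623.87078939, 232.54787151],
       [  0.        ,   0.        ,   1.        ]]), 'k1': 0.050079143915034395, 'eye': array([ 263.57684862,   38.78414585, 1461.57765519]), 'attitude': array([-2.94438107,  0.00306517, -1.56818127])}
```

View pics/scene0.png

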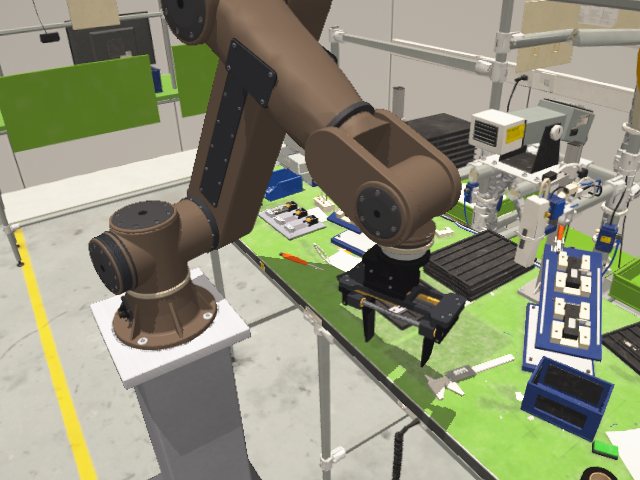

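View pics/top0.png

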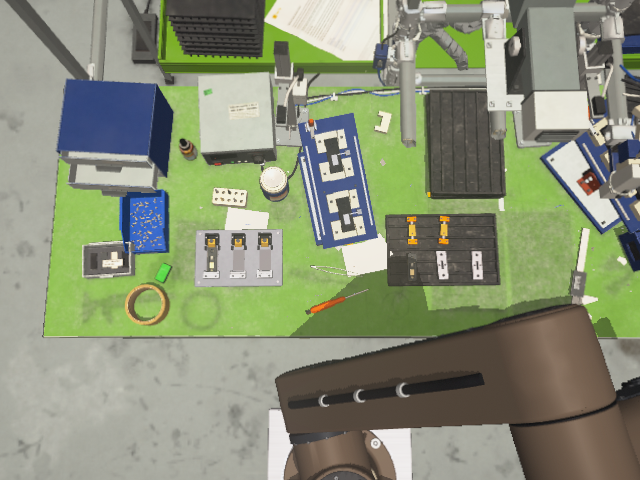

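Run:
```python
import cv2,numpy as np
t=cv2.imread("pics/top0.png"); s=cv2.imread("pics/scene0.png")
a=cv2.resize(t[220:295,190:290],(800,600),interpolation=cv2.INTER_CUBIC)
b=cv2.resize(t[205:295,380:500],(800,600),interpolation=cv2.INTER_CUBIC)
c=cv2.resize(s[190:250,250:350],(800,480),interpolation=cv2.INTER_CUBIC)
b=np.clip(b.astype(float)*1.6,0,255).astype(np.uint8)
cv2.imwrite("pics/z1.png",a);cv2.imwrite("pics/z2.png",b);cv2.imwrite("pics/z3.png",c)
```

```text
(no output)
```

View pics/z1.png

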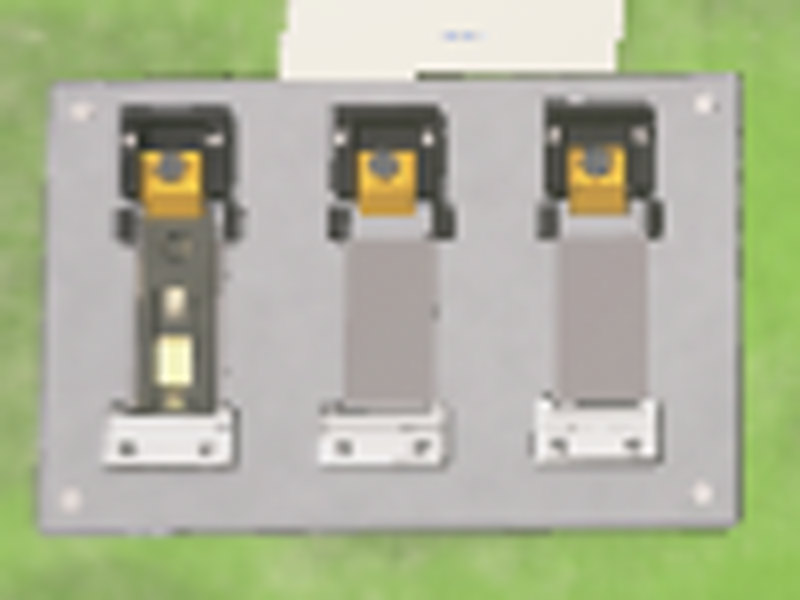

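View pics/z2.png

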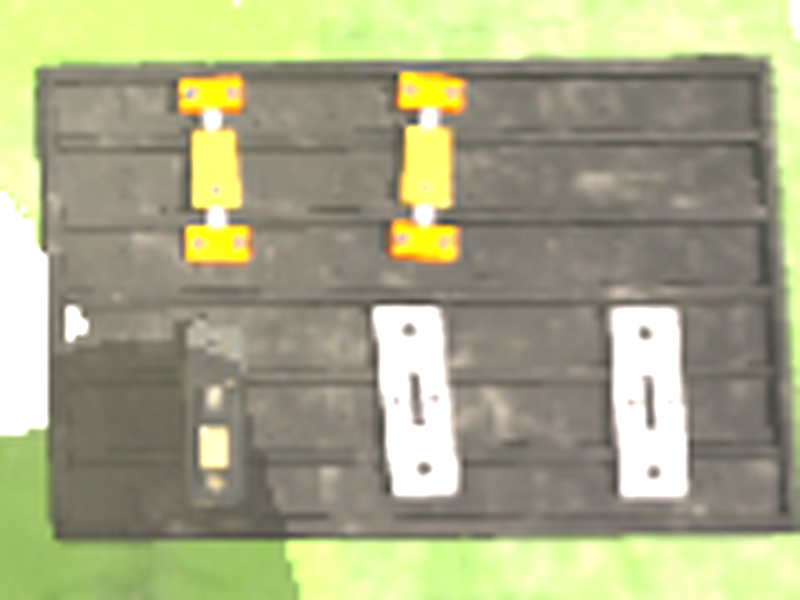

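View pics/z3.png

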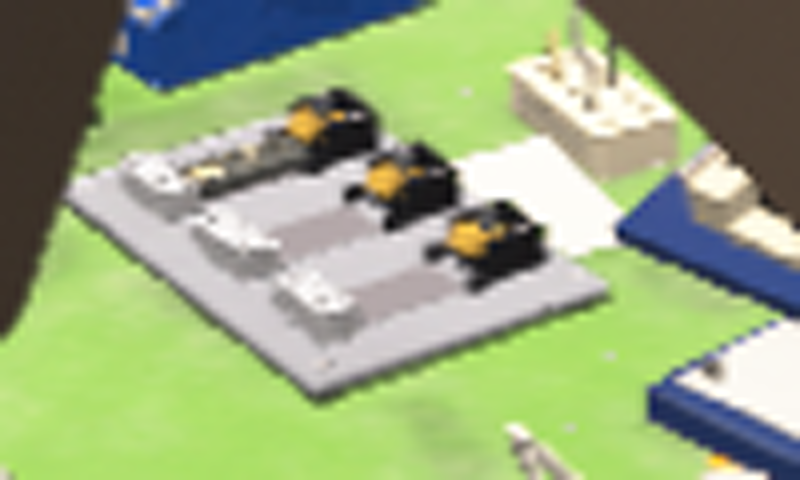

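```bash
cat > h.py <<'E'
from cell import *
import cv2,numpy as np
from scipy.spatial.transform import Rotation as R
def ray(cam,uv):
    c=camera_info(cam);K=c['mtx']
    d=(np.atleast_2d(uv).astype(float)-K[:2,2])/[K[0,0],K[1,1]]
    rd=np.linalg.norm(d,axis=1,keepdims=True); r=rd.copy()
    for _ in range(20): r=rd/(1+c['k1']*r*r)
    d=d*(r/np.maximum(rd,1e-9))
    d=np.c_[d,np.ones(len(d))]@R.from_euler('xyz',c['attitude']).as_matrix().T
    return c['eye'],d
def plane(cam,uv,z):
    e,d=ray(cam,uv); return e+d*((z-e[2])/d[:,2:])
def tri(u1,u2):
    e1,d1=ray('top',u1);e2,d2=ray('scene',u2);o=[]
    for a,b in zip(d1,d2):
        a=a/np.linalg.norm(a);b=b/np.linalg.norm(b)
        s=np.linalg.lstsq(np.c_[a,-b],e2-e1,rcond=None)[0]
        p,q=e1+s[0]*a,e2+s[1]*b; o.append(np.r_[(p+q)/2,np.linalg.norm(p-q)])
    return np.array(o)
def proj(cam,P):
    c=camera_info(cam);p=(np.atleast_2d(P)-c['eye'])@R.from_euler('xyz',c['attitude']).as_matrix()
    d=p[:,:2]/p[:,2:];d=d*(1+c['k1']*(d**2).sum(1,keepdims=True))
    return d*[c['mtx'][0,0],c['mtx'][1,1]]+c['mtx'][:2,2]
def blobs(m,amin):
    n,l,s,c=cv2.connectedComponentsWithStats(m.astype(np.uint8)); 
    return [(c[i],s[i],l==i) for i in range(1,n) if s[i,4]>=amin]
E
python3 - <<'E'
from h import *
print(R.from_euler('xyz',state()['tcp_rot']).as_matrix().round(3))
im=cv2.imread("pics/top0.png");hsv=cv2.cvtColor(im,cv2.COLOR_BGR2HSV)
def roi(m,x0,x1,y0,y1):
    k=np.zeros_like(m);k[y0:y1,x0:x1]=1;return m&k.astype(bool)
org=(hsv[...,0]<28)&(hsv[...,0]>5)&(hsv[...,1]>150)&(hsv[...,2]>90)
print("orange pallet");
for c,s,_ in blobs(roi(org,385,500,210,290),6): print(c.round(2),s,plane('top',c,18.4)[0].round(1))
wh=(hsv[...,1]<60)&(hsv[...,2]>150)
print("white pallet")
for c,s,m in blobs(roi(wh,420,500,240,285),20):
    r=cv2.minAreaRect(np.argwhere(m)[:,::-1].astype(np.float32)); bx=plane('top',cv2.boxPoints(r),18.4)[:,:2]
    print(c.round(2),s,plane('top',c,18.4)[0].round(1),r); print(bx.round(1).tolist())
print("white rack")
for c,s,m in blobs(roi((hsv[...,1]<40)&(hsv[...,2]>215),190,290,262,283),5):print(c.round(2),s,plane('top',c,24.9)[0].round(1))
print("bolt")
for c,s,m in blobs(roi(org,190,290,225,250),5):print(c.round(2),s,plane('top',c,27.4)[0].round(1))
# rack plate outline
g=(hsv[...,0]>35)&(hsv[...,0]<75)&(hsv[...,1]>80)
m=roi(~g,192,287,228,290)
for c,s,mm in blobs(m,2000):
    r=cv2.minAreaRect(np.argwhere(mm)[:,::-1].astype(np.float32));print("plate",r,plane('top',r[0],9)[0],plane('top',cv2.boxPoints(r),9).round(1).tolist())
E
```

```text
[[-0.     0.348 -0.937]
 [ 0.001 -0.937 -0.348]
 [-1.    -0.001 -0.   ]]
orange pallet
[411.31 218.69] [407 216  10   6  42] [ 585.8 -173.2   18.4]
[443.86 218.47] [439 216  11   6  49] [ 586.4 -249.9   18.4]
[411.7  230.16] [409 225   7  11  69] [ 558.1 -173.4   18.4]
[443.33 229.3 ] [440 224   8  12  69] [ 560.3 -247.7   18.4]
[412.34 241.23] [408 239  10   6  47] [ 531.6 -174.2   18.4]
[442.76 240.8 ] [438 238  11   6  50] [ 532.8 -245.4   18.4]
white pallet
[442.02 264.48] [436 251  13  28 252] [ 476.6 -241.6   18.4] ((442.04656982421875, 264.44244384765625), (28.00318145751953, 9.840370178222656), 83.9909896850586)
[[508.4, -228.0], [510.9, -250.9], [445.4, -255.2], [442.9, -232.5]]
[476.95 264.72] [472 251  11  29 263] [ 476.4 -322.4   18.4] ((477.0, 265.0), (28.0, 10.0), 90.0)
[[508.7, -312.5], [508.7, -335.7], [443.1, -332.4], [443.0, -309.4]]
white rack
[210. 265.] [210 263   1   5   5] [473.3 297.9  24.9]
[237.93 271.93] [231 271  14   2  15] [457.2 232.7  24.9]
[264.   273.55] [257 270  15   8  76] [453.5 172.2  24.9]
[210.51 274.45] [203 272  16   6  82] [451.2 295.9  24.9]
[236.88 275.51] [230 274  15   4  51] [448.8 234.9  24.9]
bolt
[211.17 243.1 ] [208 239   7   8  41] [524.5 296.7  27.4]
[238.  243.1] [235 239   7   8  41] [524.6 234.2  27.4]
[264.27 242.67] [261 239   7   7  33] [525.8 172.9  27.4]
plate ((236.99996948242188, 258.0), (89.99998474121094, 59.99999237060547), 0.0) [492.31865168 237.99272441   9.        ] [[421.5, 340.5, 9.0], [564.2, 346.7, 9.0], [564.7, 133.2, 9.0], [421.8, 131.1, 9.0]]
```

Run:
```python
from h import *
im=cv2.imread("pics/scene0.png");hsv=cv2.cvtColor(im,cv2.COLOR_BGR2HSV)
P=[[524.5,296.7,27],[524.6,234,27],[525.8,173,27],[451,296,25],[450,234,25],[453,172,25]]
print(proj('scene',P).round(1))
org=(hsv[...,0]<28)&(hsv[...,0]>5)&(hsv[...,1]>150)&(hsv[...,2]>90)
org[:200]=0;org[245:]=0;org[:,:250]=0
top=[[211.17,243.1],[238,243.1],[264.27,242.67]]
sc=[]
for c,s,_ in blobs(org,4):print(c.round(2),s)
z=cv2.resize(im[195:245,255:335],(800,500),interpolation=cv2.INTER_NEAREST);cv2.imwrite("pics/z4.png",z)
t=cv2.imread("pics/top0.png");cv2.imwrite("pics/z5.png",cv2.resize(t[226:290,192:288],(768,512),interpolation=cv2.INTER_NEAREST))
```

```text
[[287.9 203.9]
 [297.8 210.9]
 [308.3 218. ]
 [268.4 210.6]
 [277.6 217.9]
 [288.4 225.3]]
[287.7 205.4] [286 204   4   4  10]
[297.69 212.15] [296 210   4   5  13]
[546.61 214.33] [544 212   6   6  18]
[308.56 219.56] [307 218   5   4  16]
[560.18 231.64] [557 225   8  15  84]
[605.31 238.98] [600 236  11   7  54]
```

View pics/z4.png

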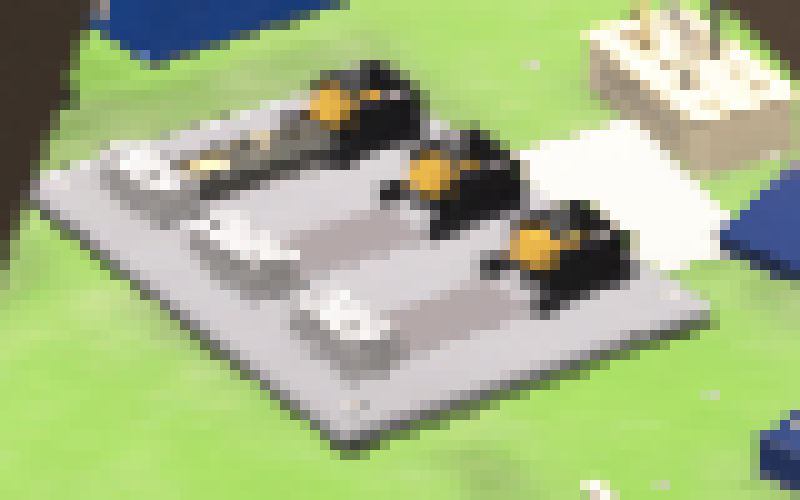

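View pics/z5.png

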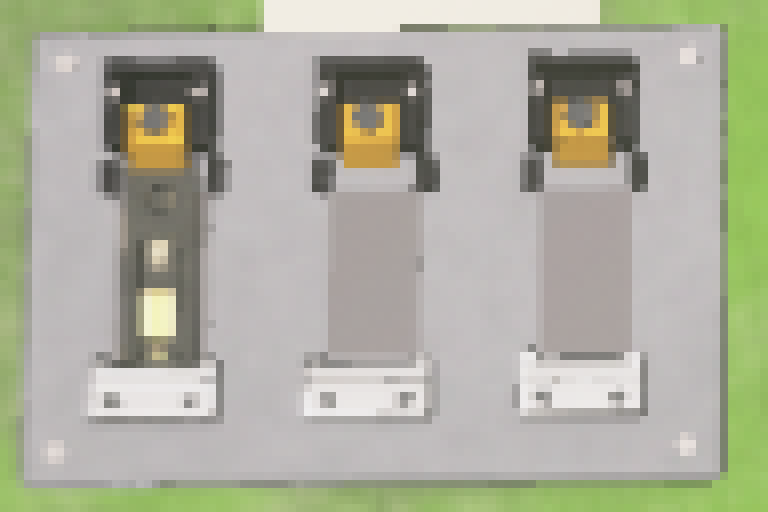

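Run:
```python
from h import *
f=lambda L:[(192+a/8-.5,226+b/8-.5) for a,b in L]
S=plane('top',f([(65,62),(687,55),(55,452),(686,444)]),11);print("screws",S.round(1).tolist(),S.mean(0).round(1))
print("yaw deg",np.degrees(np.arctan2(*( -(S[0]-S[1])[[0]],(S[0]-S[1])[1]))),np.degrees(np.arctan2(*(-(S[2]-S[3])[[0]],(S[2]-S[3])[1]))),np.degrees(np.arctan2((S[0]-S[2])[1],(S[0]-S[2])[0])),np.degrees(np.arctan2((S[1]-S[3])[1],(S[1]-S[3])[0])))
print("tri screws",tri(f([(686,444),(687,55)]),[(290,235),(322,224)]).round(1).tolist())
print("floors",plane('top',f([(328,272),(422,272),(543,272),(632,272),(375,190),(587,190)]),10.4).round(1).tolist())
print("lip edge",plane('top',f([(368,362),(582,354)]),24.9).round(1).tolist())
print("bolt edge",plane('top',f([(371,166),(580,166)]),22).round(1).tolist())
print("bolt btn",plane('top',f([(368,120),(580,114)]),32).round(1).tolist())
print("tri bolt",tri([[211.17,243.1],[238,243.1],[264.27,242.67]],[[287.7,205.4],[297.69,212.15],[308.56,219.56]]).round(1).tolist())
print('plate corners',plane('top',f([(33,35),(726,26),(24,482),(722,476)]),10).round(1).tolist())
```

```text
screws [[551.1, 327.8, 11.0], [553.6, 143.8, 11.0], [435.3, 325.9, 11.0], [437.9, 142.3, 11.0]] [494.5 234.9  11. ]
yaw deg [0.77299846] [0.80000579] 0.9104331286518649 0.7777884078158778
tri screws [[438.9, 142.0, 9.5, 1.9], [555.4, 143.3, 8.9, 3.0]]
floors [[488.5, 248.3, 10.4], [488.6, 220.7, 10.4], [488.6, 185.1, 10.4], [488.7, 159.0, 10.4], [513.0, 235.2, 10.4], [513.1, 172.7, 10.4]]
lip edge [[459.9, 233.8, 24.9], [462.4, 171.9, 24.9]]
bolt edge [[518.1, 235.0, 22.0], [518.2, 173.8, 22.0]]
bolt btn [[529.9, 234.9, 32.0], [531.8, 173.2, 32.0]]
tri bolt [[525.0, 298.2, 20.8, 1.4], [525.2, 235.1, 22.0, 1.0], [526.9, 173.5, 21.0, 0.0]]
plate corners [[559.5, 337.7, 10.0], [562.6, 132.5, 10.0], [426.7, 334.7, 10.0], [428.7, 131.7, 10.0]]
```

Run:
```python
from h import *
im=cv2.imread("pics/top0.png");hsv=cv2.cvtColor(im,cv2.COLOR_BGR2HSV)
wh=(hsv[...,1]<60)&(hsv[...,2]>110);k=np.zeros_like(wh);k[243:285,425:495]=1
for c,s,m in blobs(wh&k,100):
    P=plane('top',np.argwhere(m)[:,::-1],18.4)[:,:2];w,v=np.linalg.eigh(np.cov(P.T));d=v[:,1]*np.sign(v[0,1])
    print(P.mean(0).round(1),np.degrees(np.arctan2(d[1],d[0])).round(2),np.sqrt(w*12).round(1))
f=lambda L:[(380+a/6.667-.5,205+b/6.667-.5) for a,b in L]
H=plane('top',f([(645,333),(653,472),(409,330),(423,468),(216,169),(428,167)]),18.4);print(H.round(1).tolist())
print(np.degrees(np.arctan2(H[0,1]-H[1,1],H[0,0]-H[1,0])),np.degrees(np.arctan2(H[2,1]-H[3,1],H[2,0]-H[3,0])))
```

```text
[ 475.6 -242.2] 4.03 [25.5 68.1]
[ 475.8 -322.3] 0.26 [24.3 68.2]
[[500.5, -322.0, 18.4], [451.6, -322.4, 18.4], [501.4, -239.8, 18.4], [452.7, -242.9, 18.4], [558.8, -173.9, 18.4], [559.7, -248.6, 18.4]]
0.5017944072137234 3.6267840328475955
```

>>> step_arm([
  [0,0,0,0.82],
  [0,-0.35,-0.35,0.82],
  [0,-0.65,-0.65,0.81],
  [0,-0.7,-0.7,0],
  [0,-0.7,-0.7,0],
  [0,-0.7,-0.7,0],
  [0,-0.7,-0.7,0],
  [0.5,-0.7,-0.7,0],
  [0.7,-0.5,-0.5,0],
  [0.7,-0.15,-0.2,0],
  [0.4,0,0,0],
  [0,0,0,0],
  [0,0,0,0],
], jaw=0.5)

```text
t: 1.72
eef_pos: [466.0, -318.4, 100.4]
tcp_rot: [2.353, 1.57, -0.775]
ft_force: [0.4, -0.4, -0.1]
opening: 0.5
```

```bash
cat >> h.py <<'E'
def go(x,y,z):
    s=state();M=R.from_euler('xyz',s['tcp_rot']).as_matrix()
    print('t',round(s['t'],2),'pos',s['eef_pos'].round(1),'yawdeg',np.degrees(np.arctan2(-M[0,1],-M[1,1])).round(2)*-1,'units',(M.T@(np.array([x,y,z])-s['eef_pos'])/50).round(3),'F',s['ft_force'].round(1),'op',round(s['opening'],3))
def snap(n,tag,box=None,k=4):
    im=read_camera(n)[:,:,::-1].copy();cv2.imwrite(f'pics/{tag}_full.png',im)
    if box: 
        x0,x1,y0,y1=box;im=cv2.resize(im[y0:y1,x0:x1],None,fx=k,fy=k,interpolation=cv2.INTER_CUBIC)
    cv2.imwrite(f'pics/{tag}.png',im)
E
python3 - <<'E'
from h import *
print(R.from_euler('xyz',state()['tcp_rot']).as_matrix().round(4))
go(476,-322.2,12.5)
snap('scene','s1')
E
```

```text
[[ 6.000e-04  1.340e-02 -9.999e-01]
 [-6.000e-04 -9.999e-01 -1.340e-02]
 [-1.000e+00  6.000e-04 -6.000e-04]]
t 1.73 pos [ 466.  -318.4  100.4] yawdeg 0.77 units [ 1.757  0.078 -0.198] F [ 0.4 -0.4 -0.1] op 0.5
```

View pics/s1.png

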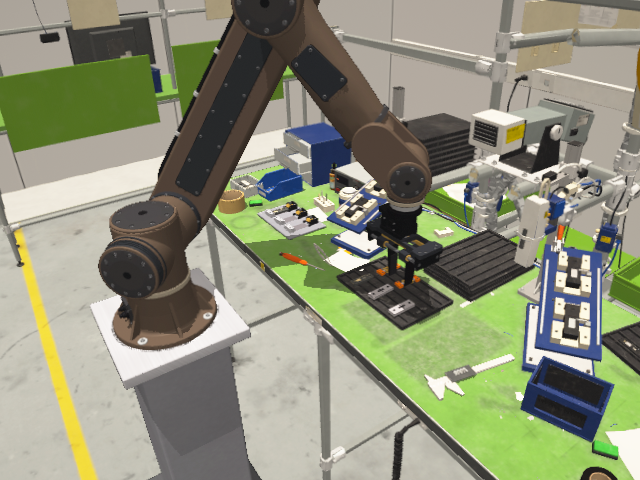

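Run:
```python
from h import *
im=cv2.imread("pics/s1_full.png");hsv=cv2.cvtColor(im,cv2.COLOR_BGR2HSV)
print(proj('scene',[[476,-322,18.4],[476,-242,18.4],[559,-174,18.4]]).round(1))
wh=(hsv[...,1]<70)&(hsv[...,2]>110);k=np.zeros_like(wh);k[282:320,364:416]=1
for c,s,m in blobs(wh&k,40): print(c,s)
B=blobs(wh&k,40);B.sort(key=lambda b:b[0][0])
T=[[442.02,264.6],[476.95,264.9]]
print(tri(T,[B[0][0],B[-1][0]]).round(1).tolist())
cv2.imwrite('pics/z6.png',cv2.resize(im[240:330,340:460],None,fx=6,fy=6,interpolation=cv2.INTER_CUBIC))
```

```text
[[401.2 305.3]
 [380.1 289.4]
 [388.  266.5]]
[379.85443038 291.28481013] [368 284  25  16 158]
[400.25628141 307.52261307] [388 300  26  16 199]
[[476.4, -242.2, 12.7, 1.8], [475.2, -322.7, 13.0, 3.7]]
```

View pics/z6.png

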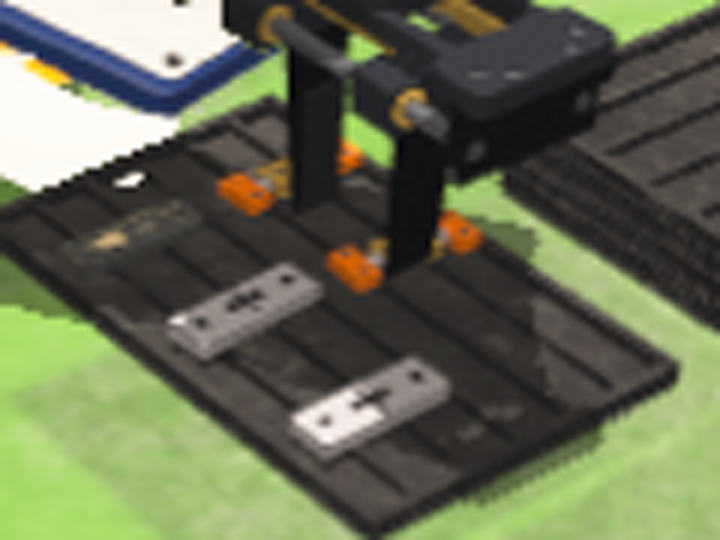

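Run:
```python
from h import *
print(proj('scene',[[466,-318.4+30,100.4],[466,-318.4-30,100.4],[466,-318.4,100.4]]).round(1))
```

```text
[[390.5 272.1]
 [407.6 284. ]
 [398.9 277.9]]
```

>>> step_arm([
  [0.3,0.08,-0.2,0],
  [0.5,0,0,0],
  [0.5,0,0,0],
  [0.25,0,0,0],
  [0.15,0,0,0],
  [0.05,0,0,0],
  [0,0,0,0],
])

```text
t: 2.65
eef_pos: [476.1, -322.0, 12.6]
tcp_rot: [2.344, 1.57, -0.784]
ft_force: [1.0, 0.3, -0.1]
opening: 0.502
```

>>> step_arm([
  [0,0,0,0],
  [0,0,0,0],
  [0,0,0,0],
  [0,0,0,0],
  [0,0,0,0],
  [0,0,0,0],
], jaw=1.0)

```text
t: 3.4
eef_pos: [475.9, -321.9, 12.3]
tcp_rot: [2.27, 1.57, -0.858]
ft_force: [-0.7, 0.7, 4.0]
opening: 0.228
```

>>> step_arm([
  [0,0,0,0],
  [0,0,0,0],
  [-0.5,0,0,0],
  [-0.8,0.3,0.2,0],
  [0,1,0.5,0],
  [0,1,0.5,0],
  [0,1,0.5,0],
  [0,1,0.5,0],
  [0,0.5,0.3,0],
  [0,0,0,0],
], jaw=0.5)

```text
t: 4.65
eef_pos: [352.7, -565.0, 76.6]
tcp_rot: [-0.471, 1.571, 2.681]
ft_force: [0.4, 0.7, 0.0]
opening: 0.499
```

Run:
```python
from h import *
snap('top','t2',(380,520,200,300),5)
im=cv2.imread("pics/t2_full.png");hsv=cv2.cvtColor(im,cv2.COLOR_BGR2HSV)
wh=(hsv[...,1]<60)&(hsv[...,2]>110);k=np.zeros_like(wh);k[243:285,425:495]=1
for c,s,m in blobs(wh&k,100):
    P=plane('top',np.argwhere(m)[:,::-1],18.4)[:,:2];w,v=np.linalg.eigh(np.cov(P.T));d=v[:,1]*np.sign(v[0,1])
    print(c,P.mean(0).round(1),np.degrees(np.arctan2(d[1],d[0])).round(2),np.sqrt(w*12).round(1))
go(475.9,-321.9,100)
```

```text
[442.24609375 264.08984375] [ 477.6 -242.2] 3.48 [25.7 66.8]
[476.8974359  264.17582418] [ 477.7 -322.4] -0.62 [24.4 64.4]
t 4.7 pos [ 353.6 -563.7   76.7] yawdeg 0.7 units [-0.464 -4.806 -2.506] F [-0.2  1.  -1. ] op 0.501
```

View pics/t2.png

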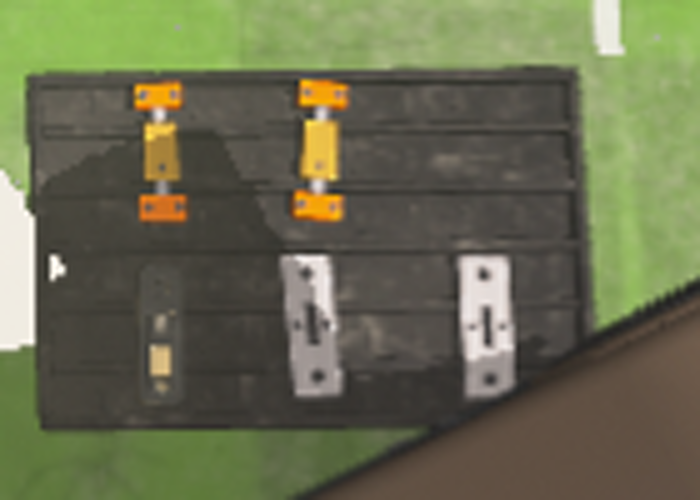

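>>> step_arm([
  [0,-0.9,-0.47,0],
  [0,-0.97,-0.51,0],
  [0,-0.97,-0.51,0],
  [0,-0.97,-0.51,0],
  [0.1,-0.8,-0.4,0],
  [0.3,-0.2,-0.1,0],
  [0.4,0,0,0],
  [0.3,0,0,0],
  [0,0,0,0],
  [0,0,0,0],
])

```text
t: 5.95
eef_pos: [475.8, -321.8, 22.4]
tcp_rot: [2.276, 1.57, -0.852]
ft_force: [-0.3, -0.6, 0.5]
opening: 0.5
```

Run:
```python
from h import *
go(476.2,-321.9,12.5)
```

```text
t 5.95 pos [ 475.8 -321.8   22.4] yawdeg 0.76 units [ 0.198  0.003 -0.007] F [-0.3 -0.6  0.5] op 0.5
```

>>> step_arm([
  [0.2,0,0,0],
  [0,0,0,0],
])

```text
t: 6.2
eef_pos: [475.6, -321.3, 11.7]
tcp_rot: [-0.666, 1.57, 2.489]
ft_force: [0.4, 0.7, 0.3]
opening: 0.502
```

>>> step_arm([
  [0,0,0,0],
  [0,0,0,0],
  [0,0,0,0],
  [0,0,0,0],
  [0,0,0,0],
  [-0.3,0,0,0],
  [-0.6,0,0,0],
  [-0.4,-0.2,0,0],
  [0,-0.6,0,0],
  [0,-0.9,0,0],
  [0,-0.9,0,0],
  [0,-0.9,0,0],
  [0,-0.9,0,0],
  [0,-0.9,0,0],
], jaw=1.0)

```text
t: 7.95
eef_pos: [471.8, -54.5, 77.8]
tcp_rot: [2.824, 1.57, -0.303]
ft_force: [0.3, -1.0, -0.5]
opening: 0.226
```

>>> step_arm([
  [0,-0.9,-0.1,0],
  [0,-0.9,-0.1,0],
  [0,-0.9,-0.1,0],
  [0,-0.9,-0.1,0],
  [0,-0.9,-0.1,0],
  [0,-0.8,-0.1,0],
  [0,-0.4,-0.05,0],
  [0,0,0,0],
  [0,0,0,0],
])

```text
t: 9.07
eef_pos: [500.5, 228.2, 77.2]
tcp_rot: [0.675, 1.57, -2.453]
ft_force: [-0.1, 0.2, -0.1]
opening: 0.228
```

Run:
```python
from h import *
snap('scene','s3',(220,380,130,250),5)
snap('top','t3',(190,290,210,295),7)
go(500.5,235.3,50)
```

```text
t 9.18 pos [500.8 227.9  77.2] yawdeg 0.71 units [ 0.544 -0.147  0.003] F [ 0.4 -0.7 -0.6] op 0.229
```

View pics/s3.png

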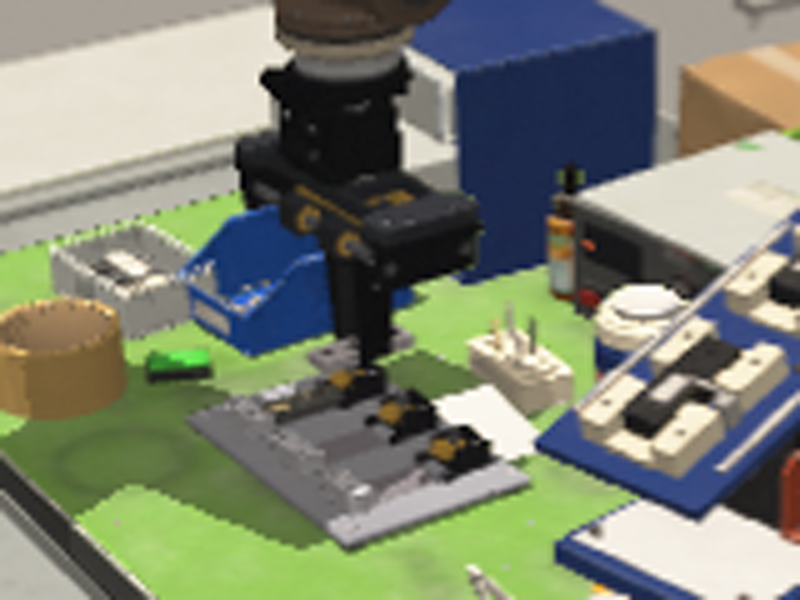

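View pics/t3.png

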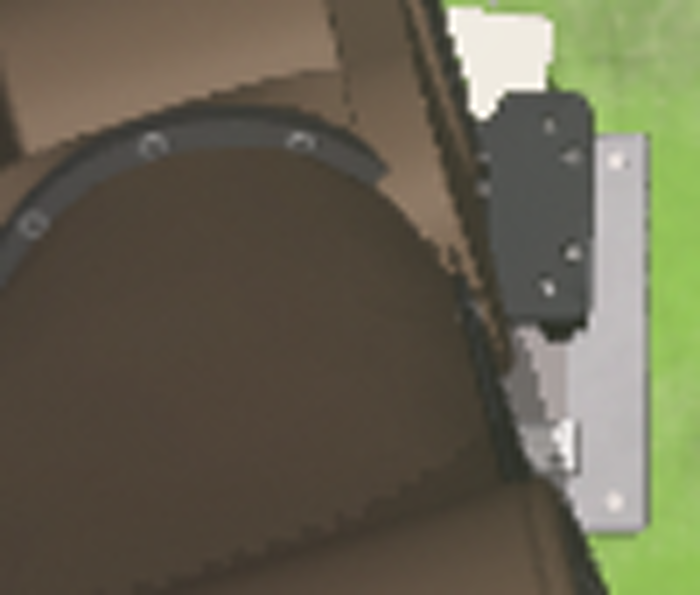

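>>> step_arm([
  [0.3,-0.15,0,0],
  [0.3,0,0,0],
  [0.2,0,0,0],
  [0,0,0,0],
  [0,0,0,0],
])

```text
t: 9.8
eef_pos: [500.8, 236.5, 37.1]
tcp_rot: [2.197, 1.571, -0.931]
ft_force: [0.3, 0.0, -0.8]
opening: 0.228
```

Run:
```python
from h import *
go(500.5,235.3,37)
snap('scene','s4',(255,335,180,250),10)
```

```text
t 9.8 pos [500.8 236.5  37.1] yawdeg 0.78 units [0.003 0.025 0.007] F [ 0.3  0.  -0.8] op 0.228
```

View pics/s4.png

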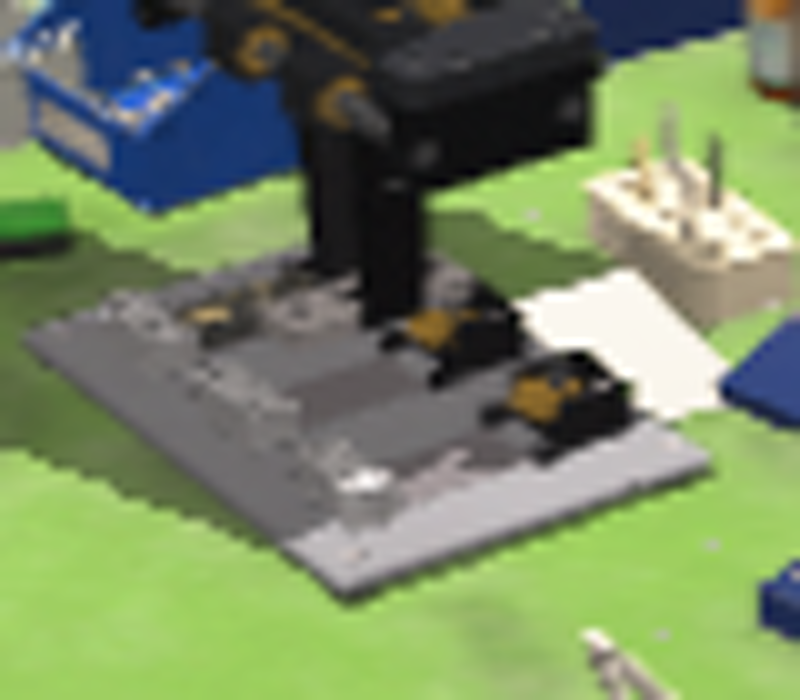

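>>> step_arm([
  [0.04,0.025,0,0],
  [0.04,0,0,0],
  [0.04,0,0,0],
  [0,0,0,0],
])

```text
t: 10.35
eef_pos: [500.9, 235.3, 31.6]
tcp_rot: [-2.986, 1.57, 0.17]
ft_force: [-1.1, -0.5, 7.1]
opening: 0.231
```

>>> step_arm([
  [0.04,0,0,0],
  [0,0,0,0],
])

```text
t: 10.6
eef_pos: [500.9, 235.3, 29.7]
tcp_rot: [-2.987, 1.57, 0.168]
ft_force: [-3.2, -0.4, 8.1]
opening: 0.227
```

>>> step_arm([
  [0.04,0,0,0],
  [0.04,0,0,0],
  [0,0,0,0],
])

```text
t: 10.98
eef_pos: [500.9, 235.3, 25.6]
tcp_rot: [-2.976, 1.57, 0.179]
ft_force: [-2.2, 0.3, 7.3]
opening: 0.225
```

Run:
```python
from h import *
go(488.5,235.3,24)
snap('scene','s5',(255,335,180,250),10)
```

```text
t 10.97 pos [500.9 235.3  25.6] yawdeg 0.78 units [ 0.032 -0.003  0.248] F [-2.2  0.3  7.3] op 0.225
```

View pics/s5.png

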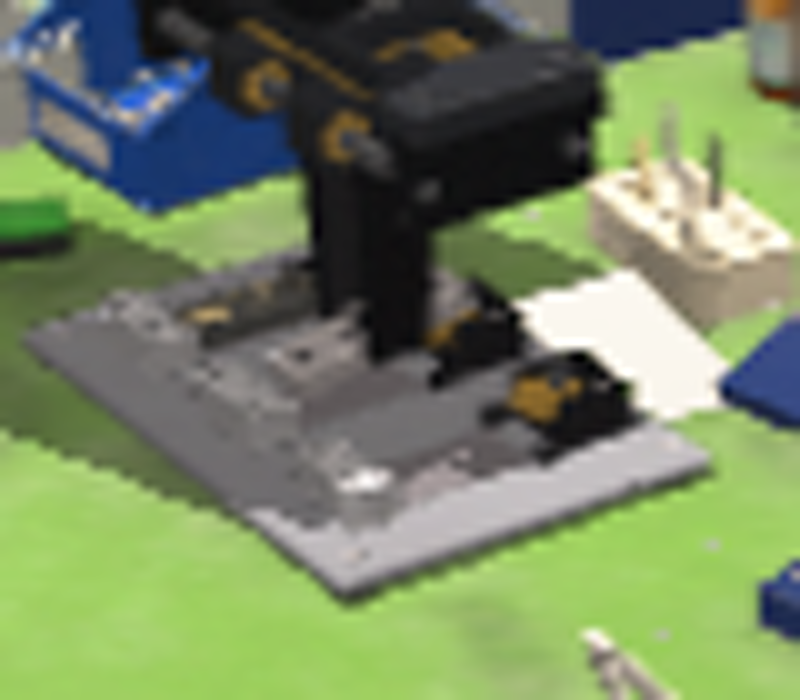

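>>> step_arm([
  [0.03,0,0,0],
  [0,0,0.05,0],
  [0,0,0.05,0],
  [0,0,0,0],
])

```text
t: 11.52
eef_pos: [496.6, 235.5, 24.2]
tcp_rot: [-2.878, 1.568, 0.278]
ft_force: [3.2, 1.3, 6.0]
opening: 0.228
```

>>> step_arm([
  [0.03,0,0,0],
  [0,0,0,0],
])

```text
t: 11.78
eef_pos: [496.6, 235.5, 22.8]
tcp_rot: [-2.887, 1.568, 0.268]
ft_force: [1.1, 0.5, 9.4]
opening: 0.225
```

>>> step_arm([
  [0,0,0.05,0],
  [0,0,0.04,0],
  [0,0,0,0],
])

```text
t: 12.15
eef_pos: [492.3, 235.3, 22.3]
tcp_rot: [-2.979, 1.568, 0.176]
ft_force: [5.5, -1.6, -0.6]
opening: 0.223
```

Run:
```python
from h import *
go(488.5,235.3,24)
snap('scene','s6',(265,325,195,245),13)
```

```text
t 12.15 pos [492.3 235.3  22.3] yawdeg 0.8 units [-0.034 -0.002  0.076] F [ 5.5 -1.6 -0.6] op 0.223
```

View pics/s6.png

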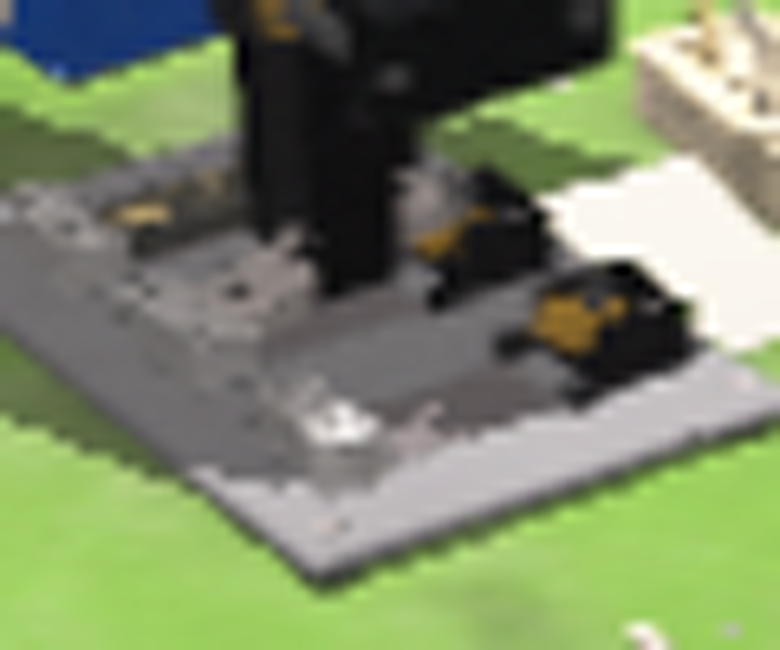

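Run:
```python
from h import *
def yplane(uv,y):
    uv=np.atleast_2d(uv)-[0.3,1.9]
    e,d=ray('scene',uv);return e+d*((y-e[1])/d[:,1:2])
u=lambda a,b:(265+a/13-.5,195+b/13-.5)
print(yplane([u(240,290)],235.3).round(1))
for th in (12,15,18,20):
    t=np.radians(th)
    c=np.array([492.3,22.3-1.6]);top=c+[ -8*np.sin(t),8*np.cos(t)]; h=top-24.5*np.array([np.cos(t),np.sin(t)]); tip=top-33*np.array([np.cos(t),np.sin(t)])
    print(th,h.round(1),'topcorner',tip.round(1),'bot',(c-33*np.array([np.cos(t),np.sin(t)])).round(1), proj('scene',[[h[0],235.3,h[1]]]).round(1))
```

```text
[[469.5 235.3  29.1]]
12 [466.7  23.4] topcorner [458.4  21.7] bot [460.   13.8] [[282.  216.7]]
15 [466.6  22.1] topcorner [458.4  19.9] bot [460.4  12.2] [[282.  217.1]]
18 [466.5  20.7] topcorner [458.4  18.1] bot [460.9  10.5] [[282.  217.5]]
20 [466.5  19.8] topcorner [458.6  16.9] bot [461.3   9.4] [[282.  217.8]]
```

>>> step_arm([
  [0,0,-0.06,0],
  [0.03,0,0,0],
  [0,0,0,0],
])

```text
t: 12.58
eef_pos: [493.9, 235.1, 20.3]
tcp_rot: [0.39, 1.57, -2.737]
ft_force: [-0.7, 0.5, 1.6]
opening: 0.227
```

>>> step_arm([
  [0.02,0,0,0],
  [0.02,0,0,0],
  [0,0,0,0],
])

```text
t: 12.95
eef_pos: [494.2, 235.2, 19.1]
tcp_rot: [3.115, 1.57, -0.013]
ft_force: [-2.5, -0.9, 9.0]
opening: 0.228
```

>>> step_arm([
  [0,0,0.04,0],
  [0,0,0.04,0],
  [0,0,0,0],
])

```text
t: 13.32
eef_pos: [490.3, 235.2, 18.8]
tcp_rot: [-2.962, 1.57, 0.193]
ft_force: [0.4, 0.2, 5.3]
opening: 0.227
```

Moved past the earlier stop with little force; continue.

>>> step_arm([
  [0,0,0.04,0],
  [0,0,0.02,0],
  [0,0,0,0],
])

```text
t: 13.7
eef_pos: [487.4, 235.1, 18.6]
tcp_rot: [3.055, 1.57, -0.073]
ft_force: [3.5, -1.0, 1.9]
opening: 0.229
```

>>> step_arm([
  [0,0,0.03,0],
  [0,0,0,0],
])

```text
t: 13.95
eef_pos: [487.2, 235.2, 18.8]
tcp_rot: [-2.969, 1.568, 0.186]
ft_force: [8.8, -1.8, -0.4]
opening: 0.228
```

Run:
```python
from h import *
go(488.5,235.3,24)
snap('scene','s7',(265,325,195,245),13)
```

```text
t 13.95 pos [487.2 235.2  18.8] yawdeg 0.8 units [-0.103 -0.002 -0.026] F [ 8.8 -1.8 -0.4] op 0.228
```

View pics/s7.png

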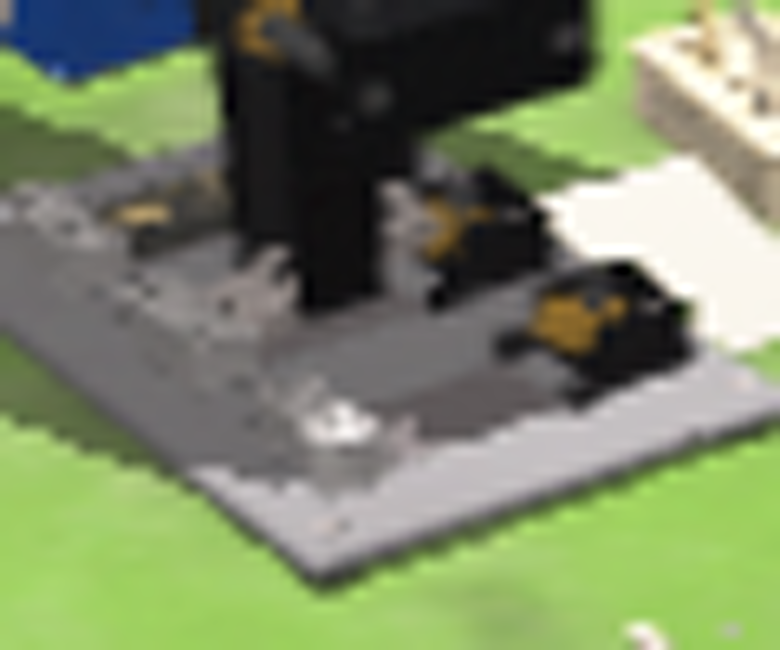

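>>> step_arm([
  [0,0,-0.015,0],
  [0.03,0,0,0],
  [0.02,0,0,0],
  [0,0,0,0],
])

```text
t: 14.5
eef_pos: [487.6, 235.2, 16.9]
tcp_rot: [-2.931, 1.568, 0.225]
ft_force: [4.7, -1.9, 10.2]
opening: 0.226
```

>>> step_arm([
  [0,0,0,0],
  [0,0,0,0],
  [0,0,0,0],
  [-0.3,0,0,0],
  [-0.6,0,0,0],
  [-0.5,0,0,0],
  [0,0,0,0],
], jaw=0.62)

```text
t: 15.38
eef_pos: [487.2, 235.4, 88.3]
tcp_rot: [-2.843, 1.567, 0.312]
ft_force: [-0.2, 0.2, -0.7]
opening: 0.378
```

Run:
```python
from h import *
go(504,235.3,45)
snap('scene','s8',(265,325,195,245),13)
```

```text
t 15.38 pos [487.2 235.4  88.3] yawdeg 0.79 units [ 0.868  0.008 -0.332] F [-0.2  0.2 -0.7] op 0.378
```

View pics/s8.png

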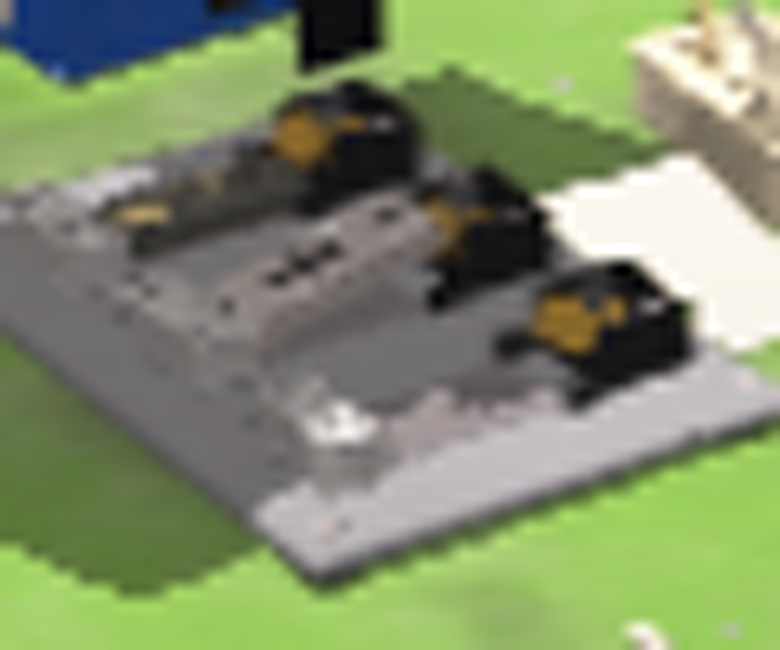

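>>> step_arm([
  [0.3,0,-0.15,0],
  [0.4,0,-0.18,0],
  [0.15,0,0,0],
  [0,0,0,0],
  [0,0,0,0],
], jaw=1.0)

```text
t: 16.05
eef_pos: [502.9, 235.3, 43.7]
tcp_rot: [1.099, 1.571, -2.028]
ft_force: [0.3, -0.1, 0.3]
opening: 0.004
```

>>> step_arm([
  [0.08,0,0,0],
  [0.06,0,0,0],
  [0.06,0,0,0],
  [0,0,0,0],
])

```text
t: 16.55
eef_pos: [502.9, 235.3, 33.4]
tcp_rot: [0.549, 1.57, -2.579]
ft_force: [-0.4, 0.1, 0.6]
opening: 0.005
```

>>> step_arm([
  [0.04,0,0,0],
  [0.04,0,0,0],
  [0.02,0,0,0],
  [0,0,0,0],
])

```text
t: 17.05
eef_pos: [503.6, 235.5, 29.1]
tcp_rot: [-2.917, 1.569, 0.239]
ft_force: [-0.2, 0.8, 5.6]
opening: 0.004
```

>>> step_arm([
  [0.03,0,0,0],
  [0.03,0,0,0],
  [0,0,0,0],
])

```text
t: 17.42
eef_pos: [503.0, 235.3, 25.5]
tcp_rot: [1.79, 1.571, -1.338]
ft_force: [1.4, -0.9, 0.7]
opening: 0.004
```

>>> step_arm([
  [0.03,0,0,0],
  [0.02,0,0,0],
  [0,0,0,0],
])

```text
t: 17.8
eef_pos: [503.0, 235.3, 23.0]
tcp_rot: [0.906, 1.571, -2.221]
ft_force: [1.7, 0.1, 1.3]
opening: 0.005
```

>>> step_arm([
  [0.03,0,0,0],
  [0.02,0,0,0],
  [0,0,0,0],
])

```text
t: 18.18
eef_pos: [502.5, 235.2, 20.3]
tcp_rot: [0.349, 1.57, -2.779]
ft_force: [0.7, -1.0, 0.1]
opening: 0.006
```

>>> step_arm([
  [0.02,0,0,0],
  [0.02,0,0,0],
  [0,0,0,0],
])

```text
t: 18.55
eef_pos: [502.9, 235.3, 18.7]
tcp_rot: [0.854, 1.571, -2.273]
ft_force: [-1.1, 0.4, 3.7]
opening: -0.0
```

>>> step_arm([
  [0.02,0,0,0],
  [0,0,0,0],
])

```text
t: 18.8
eef_pos: [503.0, 235.3, 18.6]
tcp_rot: [-3.115, 1.57, 0.04]
ft_force: [-4.4, -1.2, 16.3]
opening: 0.008
```

>>> step_arm([
  [-0.5,0,0,0],
  [-0.8,0,0,0],
  [0,0.7,0,0],
  [0,0.9,0,0],
  [0,0.9,0,0],
  [0,0.9,0,0],
  [0,0.9,-0.1,0],
  [0,0.9,-0.2,0],
  [0,0.9,-0.3,0],
  [0,0.9,-0.3,0],
  [0,0.7,-0.3,0],
  [0,0,0,0],
], jaw=0.55)

```text
t: 20.3
eef_pos: [568.8, -151.0, 82.3]
tcp_rot: [2.542, 1.57, -0.588]
ft_force: [0.0, 0.1, -0.0]
opening: 0.454
```

Run:
```python
from h import *
go(558.5,-173.6,80)
snap('scene','s9',(265,325,195,245),13)
snap('top','t9',(190,290,220,295),8)
```

```text
t 20.3 pos [ 568.8 -151.    82.3] yawdeg 0.63 units [0.046 0.45  0.211] F [ 0.   0.1 -0. ] op 0.454
```

View pics/s9.png

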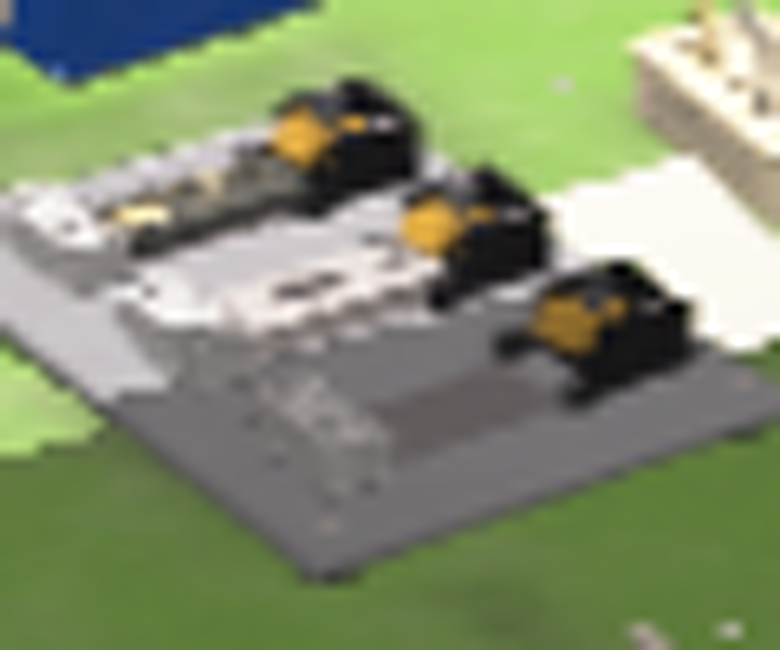

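View pics/t9.png

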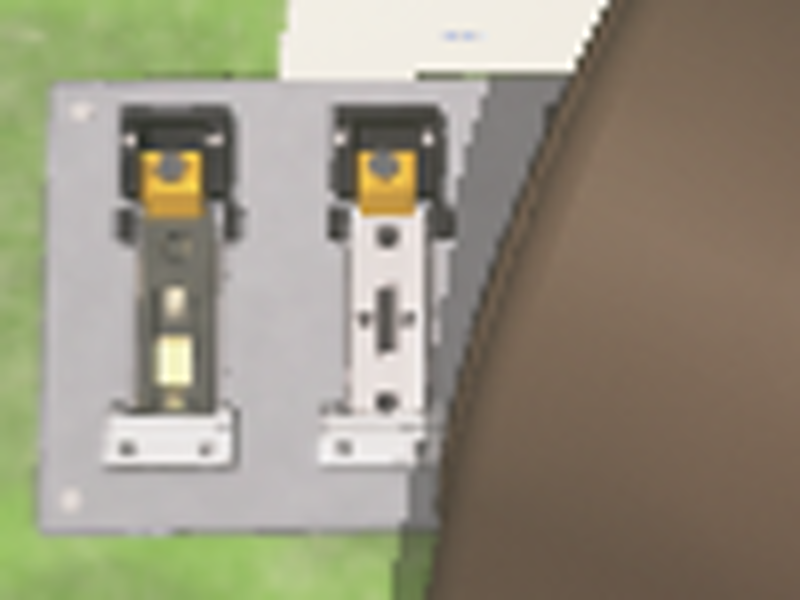

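>>> step_arm([
  [0.2,0.3,0.15,0],
  [0.4,0.15,0.06,0],
  [0.4,0,0,0],
  [0.2,0,0,0],
  [0,0,0,0],
  [0,0,0,0],
])

```text
t: 21.15
eef_pos: [558.3, -171.5, 23.2]
tcp_rot: [2.608, 1.57, -0.52]
ft_force: [0.2, 0.1, 0.6]
opening: 0.451
```

Run:
```python
from h import *
go(558.5,-173.6,12.3)
snap('scene','s10',(350,430,230,300),10)
```

```text
t 21.15 pos [ 558.3 -171.5   23.2] yawdeg 0.8 units [ 0.217  0.043 -0.004] F [0.2 0.1 0.6] op 0.451
```

View pics/s10.png

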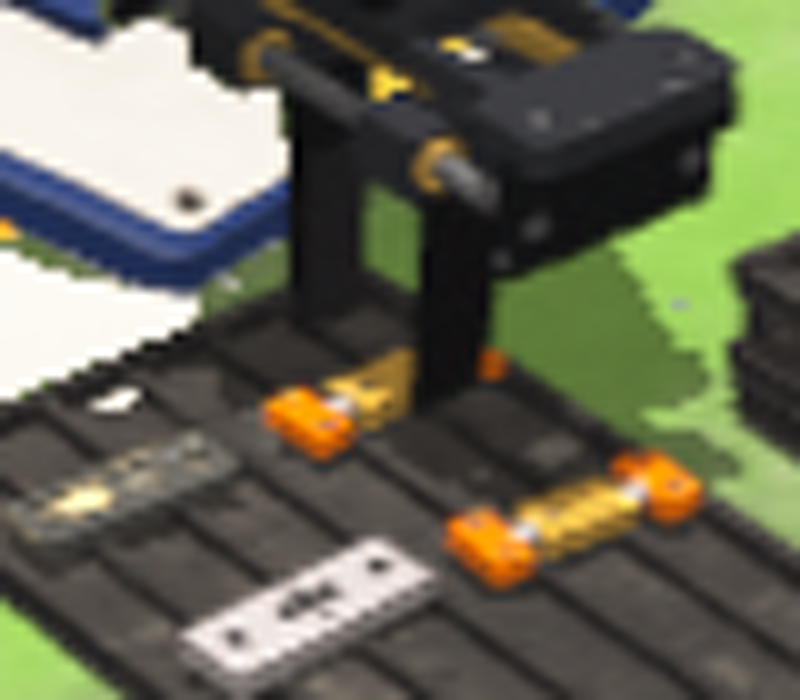

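>>> step_arm([
  [0.12,0.04,0,0],
  [0.1,0,0,0],
  [0,0,0,0],
])

```text
t: 21.58
eef_pos: [557.9, -173.4, 11.2]
tcp_rot: [-0.329, 1.57, 2.827]
ft_force: [0.5, 0.2, -0.2]
opening: 0.449
```

>>> step_arm([
  [0,0,0,0],
  [0,0,0,0],
  [0,0,0,0],
  [0,0,0,0],
  [0,0,0,0],
  [0,0,0,0],
], jaw=1.0)

```text
t: 22.32
eef_pos: [558.1, -173.5, 11.7]
tcp_rot: [2.38, 1.571, -0.747]
ft_force: [-0.0, -0.3, 1.1]
opening: 0.163
```

>>> step_arm([
  [-0.3,0,0,0],
  [-0.6,0,0,0],
  [-0.4,-0.2,0,0],
  [0,-0.6,0.1,0],
  [0,-0.9,0.15,0],
  [0,-0.9,0.15,0],
  [0,-0.9,0.15,0],
  [0,-0.9,0.15,0],
  [0,-0.9,0.15,0],
  [0,-0.9,0.15,0],
  [0,-0.6,0.04,0],
  [0,-0.15,0,0],
  [0,0,0,0],
])

```text
t: 23.95
eef_pos: [501.2, 173.4, 76.9]
tcp_rot: [2.752, 1.57, -0.375]
ft_force: [-0.6, 0.2, 0.1]
opening: 0.162
```

Run:
```python
from h import *
go(501.4,173.3,37)
snap('scene','s11',(265,345,180,250),10)
```

```text
t 23.95 pos [501.2 173.4  76.9] yawdeg 0.84 units [ 0.798  0.002 -0.003] F [-0.6  0.2  0.1] op 0.162
```

View pics/s11.png

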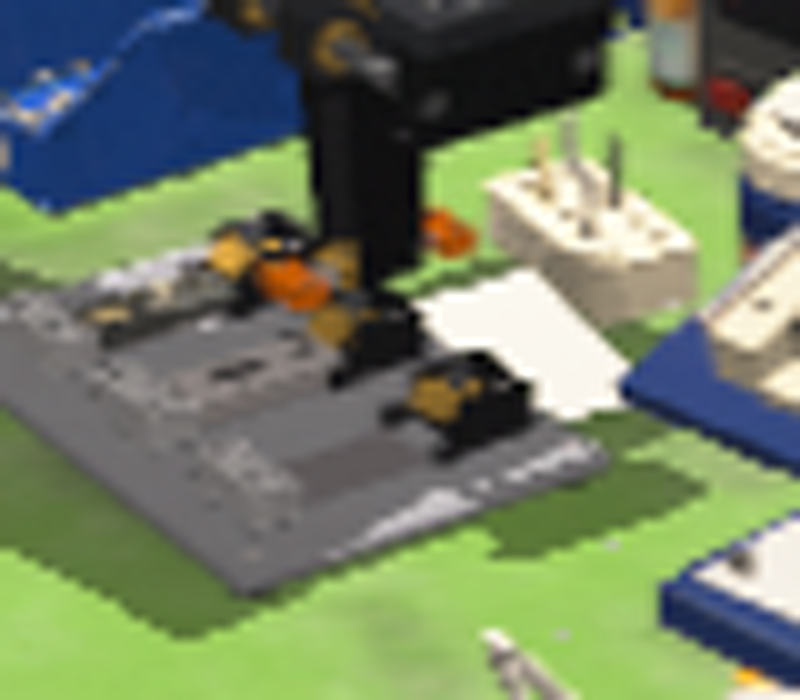

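>>> step_arm([
  [0.3,0,0,0],
  [0.3,0,0,0],
  [0.2,0,0,0],
  [0,0,0,0],
  [0.04,0,0,0],
  [0.04,0,0,0],
  [0.04,0,0,0],
  [0,0,0,0],
])

```text
t: 25.0
eef_pos: [501.6, 173.4, 31.3]
tcp_rot: [-3.038, 1.57, 0.118]
ft_force: [-1.9, -0.8, 7.8]
opening: 0.163
```

>>> step_arm([
  [0.04,0,0,0],
  [0.04,0,0,0],
  [0,0,0,0],
])

```text
t: 25.38
eef_pos: [501.5, 173.4, 27.4]
tcp_rot: [-3.017, 1.57, 0.139]
ft_force: [-2.5, -0.1, 8.1]
opening: 0.167
```

>>> step_arm([
  [0.04,0,0,0],
  [0.04,0,0,0],
  [0,0,0,0],
])

```text
t: 25.75
eef_pos: [501.7, 173.4, 23.4]
tcp_rot: [-3.015, 1.569, 0.141]
ft_force: [-1.8, 0.1, 7.5]
opening: 0.163
```

>>> step_arm([
  [0.04,0,0,0],
  [0,0,0,0],
])

```text
t: 26.0
eef_pos: [501.9, 173.4, 21.5]
tcp_rot: [-3.016, 1.569, 0.14]
ft_force: [-1.6, -0.7, 8.1]
opening: 0.166
```

Slide toward the lip in parts, lowering when clear of the button.

>>> step_arm([
  [0,0,0.05,0],
  [0,0,0.06,0],
  [0,0,0,0],
])

```text
t: 26.38
eef_pos: [495.4, 173.2, 20.5]
tcp_rot: [0.323, 1.57, -2.805]
ft_force: [-0.5, 0.1, -0.8]
opening: 0.162
```

>>> step_arm([
  [0.03,0,0,0],
  [0,0,0,0],
])

```text
t: 26.62
eef_pos: [495.6, 173.2, 18.9]
tcp_rot: [0.283, 1.57, -2.845]
ft_force: [-0.8, 0.1, 0.6]
opening: 0.164
```

>>> step_arm([
  [0.02,0,0,0],
  [0,0,0,0],
])

```text
t: 26.88
eef_pos: [495.9, 173.2, 18.5]
tcp_rot: [2.728, 1.571, -0.4]
ft_force: [-1.5, -0.2, 8.0]
opening: 0.165
```

Run:
```python
from h import *
go(489.3,173.2,18)
snap('scene','s12',(270,335,195,250),12)
```

```text
t 26.88 pos [495.9 173.2  18.5] yawdeg 0.78 units [ 0.009 -0.001  0.131] F [-1.5 -0.2  8. ] op 0.165
```

View pics/s12.png

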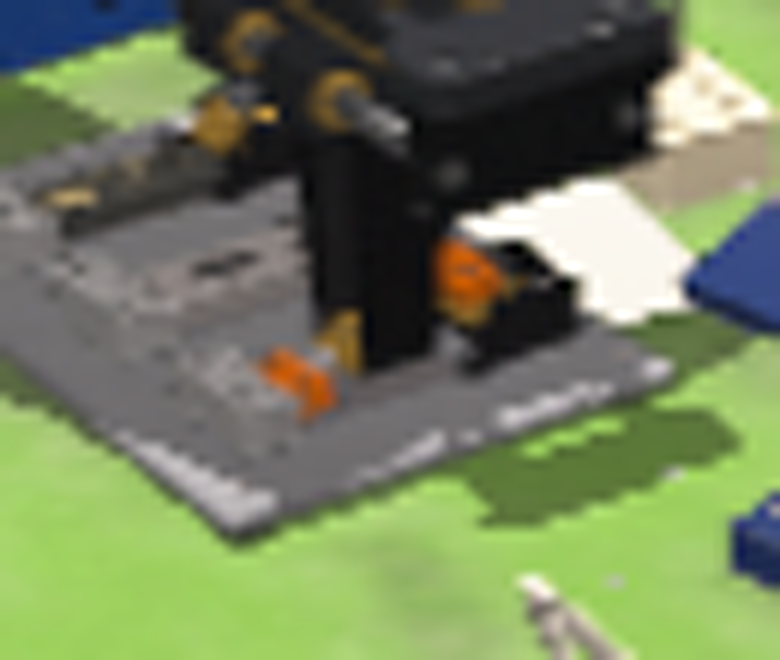

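>>> step_arm([
  [0,0,0.04,0],
  [0,0,0.04,0],
  [0,0,0,0],
])

```text
t: 27.3
eef_pos: [493.5, 173.4, 18.8]
tcp_rot: [-2.981, 1.567, 0.174]
ft_force: [3.6, 0.1, 6.1]
opening: 0.164
```

>>> step_arm([
  [0,0,0.03,0],
  [0,0,0,0],
])

```text
t: 27.55
eef_pos: [492.1, 173.4, 18.8]
tcp_rot: [-2.979, 1.567, 0.176]
ft_force: [4.1, 0.4, 6.1]
opening: 0.165
```

Moving with friction only (steady 4 N). Continue.

>>> step_arm([
  [0,0,0.03,0],
  [0,0,0.02,0],
  [0,0,0,0],
])

```text
t: 27.92
eef_pos: [489.7, 173.4, 18.8]
tcp_rot: [-2.978, 1.566, 0.177]
ft_force: [4.0, 0.0, 6.0]
opening: 0.168
```

Run:
```python
from h import *
go(489.3,173.2,18)
snap('scene','s13',(270,335,195,250),12)
```

```text
t 27.93 pos [489.7 173.4  18.8] yawdeg 0.78 units [0.017 0.003 0.007] F [4. 0. 6.] op 0.168
```

View pics/s13.png

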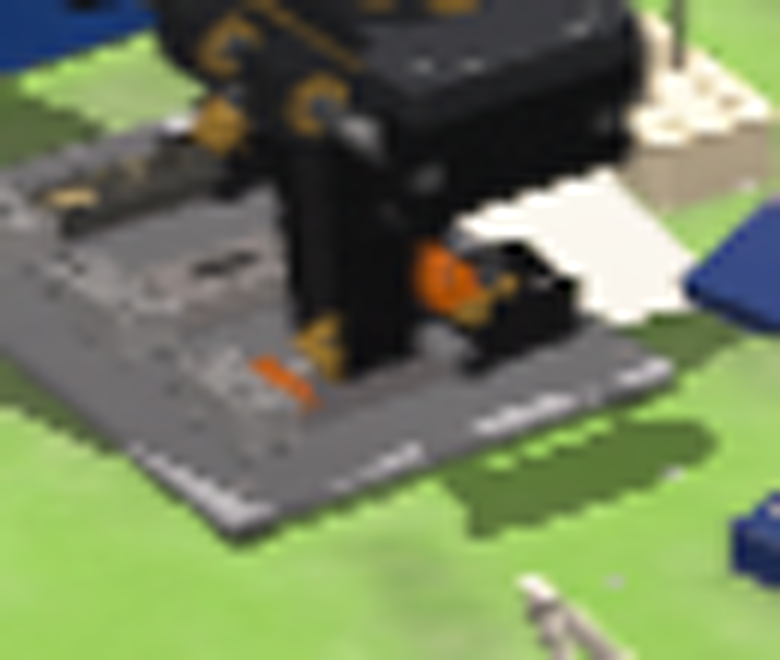

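Block is going under the lip. Continue to the wall.

>>> step_arm([
  [0,0,0.03,0],
  [0,0,0,0],
])

```text
t: 28.22
eef_pos: [488.2, 173.4, 18.8]
tcp_rot: [-2.976, 1.566, 0.179]
ft_force: [4.2, 0.6, 6.7]
opening: 0.162
```

>>> step_arm([
  [0,0,0.02,0],
  [0,0,0,0],
])

```text
t: 28.48
eef_pos: [487.2, 173.4, 18.8]
tcp_rot: [-2.975, 1.566, 0.18]
ft_force: [4.4, -0.7, 6.1]
opening: 0.166
```

>>> step_arm([
  [0,0,0.03,0],
  [0,0,0,0],
])

```text
t: 28.72
eef_pos: [486.9, 173.4, 19.0]
tcp_rot: [-2.99, 1.564, 0.165]
ft_force: [8.3, -0.3, 5.3]
opening: 0.163
```

>>> step_arm([
  [0,0,0.02,0],
  [0,0,0,0],
])

```text
t: 28.98
eef_pos: [486.7, 173.4, 19.2]
tcp_rot: [-2.991, 1.562, 0.164]
ft_force: [10.8, -1.6, 4.3]
opening: 0.163
```

>>> step_arm([
  [0,0,-0.03,0],
  [0.03,0,0,0],
  [0,0,0,0],
])

```text
t: 29.35
eef_pos: [487.1, 173.4, 17.6]
tcp_rot: [-2.977, 1.564, 0.178]
ft_force: [6.8, -0.4, 9.0]
opening: 0.163
```

>>> step_arm([
  [0,0,0,0],
  [0,0,0,0],
  [0,0,0,0],
  [-0.3,0,0,0],
  [-0.6,0,0,0],
  [-0.5,0,0,0],
  [0,0,0,0],
], jaw=0.65)

```text
t: 30.22
eef_pos: [485.1, 173.3, 88.8]
tcp_rot: [-2.96, 1.567, 0.195]
ft_force: [-0.1, 0.1, -0.0]
opening: 0.347
```

Run:
```python
from h import *
go(503.3,173.3,45)
snap('scene','s14',(270,335,195,250),12)
```

```text
t 30.23 pos [485.1 173.3  88.8] yawdeg 0.79 units [ 0.877  0.005 -0.361] F [-0.1  0.1 -0. ] op 0.347
```

View pics/s14.png

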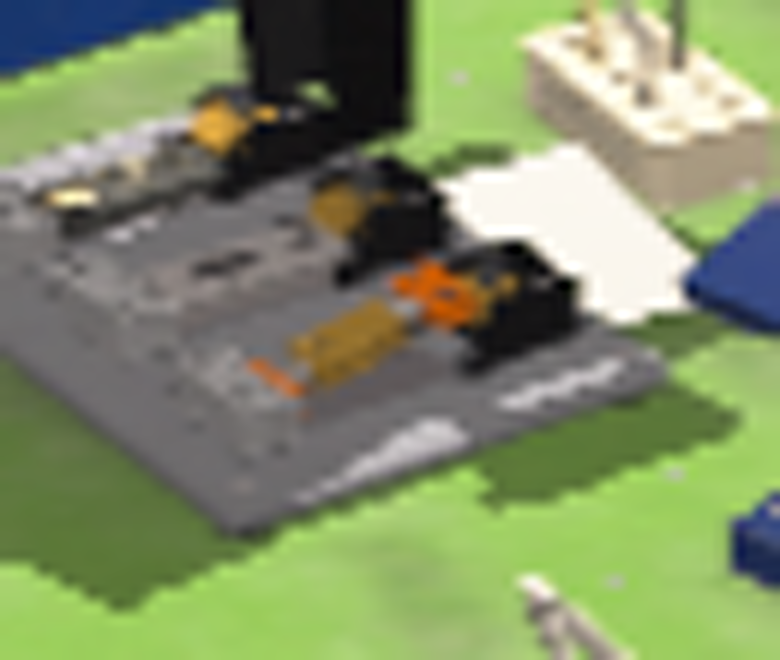

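>>> step_arm([
  [0.3,0,-0.2,0],
  [0.4,0,-0.2,0],
  [0.15,0,0,0],
  [0,0,0,0],
  [0,0,0,0],
], jaw=1.0)

```text
t: 30.9
eef_pos: [504.2, 173.4, 44.2]
tcp_rot: [0.605, 1.571, -2.523]
ft_force: [1.1, 1.0, 0.2]
opening: 0.004
```

>>> step_arm([
  [0.08,0,0,0],
  [0.06,0,0,0],
  [0.04,0,0,0],
  [0,0,0,0],
])

```text
t: 31.4
eef_pos: [504.3, 173.3, 35.0]
tcp_rot: [0.684, 1.571, -2.444]
ft_force: [-0.5, 0.9, 0.2]
opening: 0.003
```

>>> step_arm([
  [0.03,0,0,0],
  [0.03,0,0,0],
  [0,0,0,0],
])

```text
t: 31.78
eef_pos: [504.3, 173.3, 32.0]
tcp_rot: [0.875, 1.571, -2.253]
ft_force: [-0.1, 0.2, 0.2]
opening: 0.01
```

>>> step_arm([
  [0.03,0,0,0],
  [0.03,0,0,0],
  [0,0,0,0],
])

```text
t: 32.15
eef_pos: [504.7, 173.4, 29.4]
tcp_rot: [-3.057, 1.57, 0.099]
ft_force: [-0.6, -1.0, 4.2]
opening: 0.003
```

>>> step_arm([
  [0.03,0,0,0],
  [0.03,0,0,0],
  [0,0,0,0],
])

```text
t: 32.52
eef_pos: [504.4, 173.3, 25.9]
tcp_rot: [1.624, 1.571, -1.504]
ft_force: [1.6, -0.3, 1.3]
opening: 0.004
```

>>> step_arm([
  [0.03,0,0,0],
  [0.03,0,0,0],
  [0,0,0,0],
])

```text
t: 32.9
eef_pos: [504.2, 173.3, 22.9]
tcp_rot: [0.5, 1.57, -2.628]
ft_force: [0.0, 1.0, 0.4]
opening: 0.005
```

>>> step_arm([
  [0.03,0,0,0],
  [0.03,0,0,0],
  [0,0,0,0],
])

```text
t: 33.28
eef_pos: [504.0, 173.3, 19.8]
tcp_rot: [0.262, 1.57, -2.866]
ft_force: [-0.4, -0.2, -0.3]
opening: 0.001
```

>>> step_arm([
  [0.03,0,0,0],
  [0.02,0,0,0],
  [0,0,0,0],
])

```text
t: 33.65
eef_pos: [504.3, 173.3, 18.6]
tcp_rot: [3.04, 1.57, -0.088]
ft_force: [-3.7, -0.9, 16.6]
opening: 0.004
```

Seated at 18.6 mm with 17 N, as the bracket. Retreat clear and look.

>>> step_arm([
  [-0.5,0,0,0],
  [-0.8,0,0,0],
  [-0.6,0.5,0,0],
  [0,0.9,0,0],
  [0,0.9,0,0],
  [0,0.9,0,0],
  [0,0.9,0,0],
  [0,0.9,0,0],
  [0,0.9,0,0],
  [0,0.9,0,0],
  [0,0.9,0,0],
  [0,0.9,0,0],
  [0,0.9,0,0],
  [0,0.9,0,0],
  [0,0.9,0,0],
  [0,0.6,0,0],
  [0,0,0,0],
])

```text
t: 35.78
eef_pos: [511.9, -423.2, 112.0]
tcp_rot: [-0.192, 1.571, 2.961]
ft_force: [0.1, 1.1, -0.2]
opening: 0.008
```

Run:
```python
from h import *
go(0,0,0)
snap('scene','s15',(265,325,195,245),13)
snap('top','t15',(190,290,220,295),8)
```

```text
t 35.77 pos [ 511.9 -423.2  112. ] yawdeg 0.66 units [ 2.243 -8.583 10.139] F [ 0.1  1.1 -0.2] op 0.008
```

View pics/s15.png

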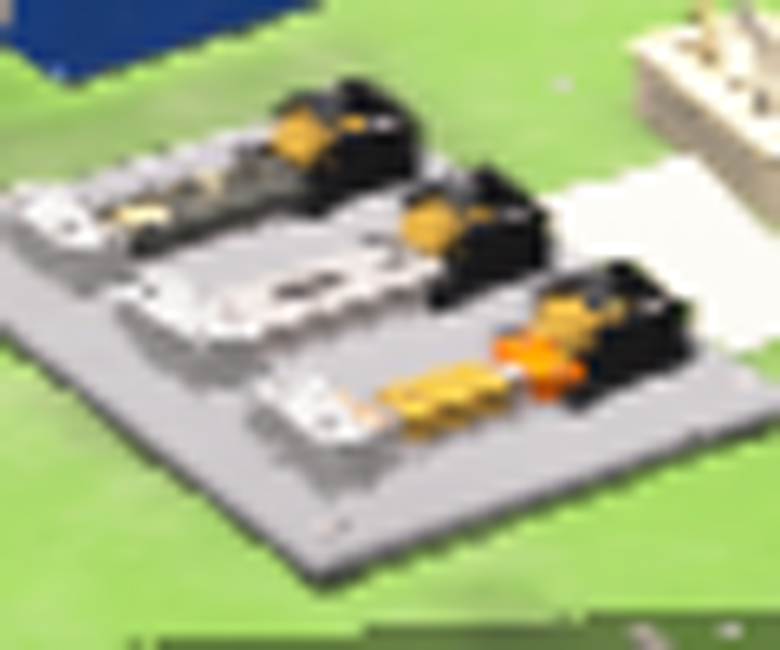

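View pics/t15.png

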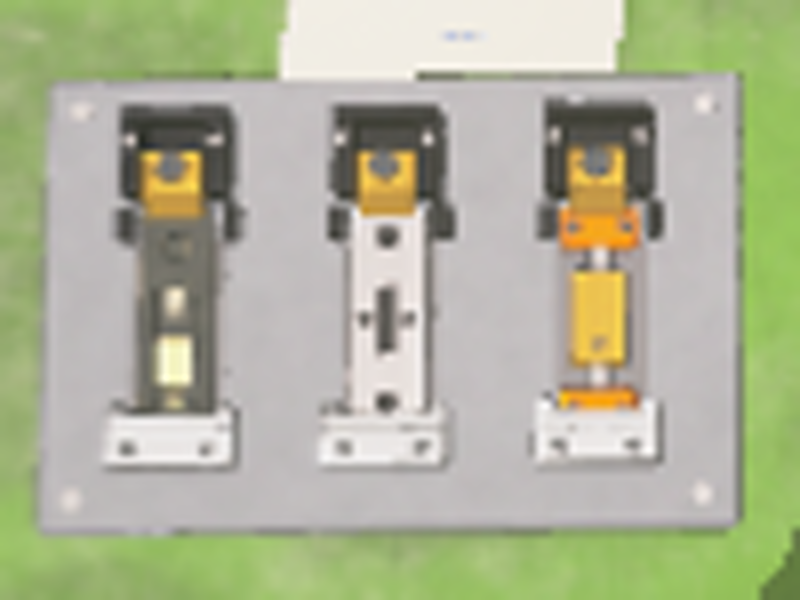

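View pics/t15_full.png

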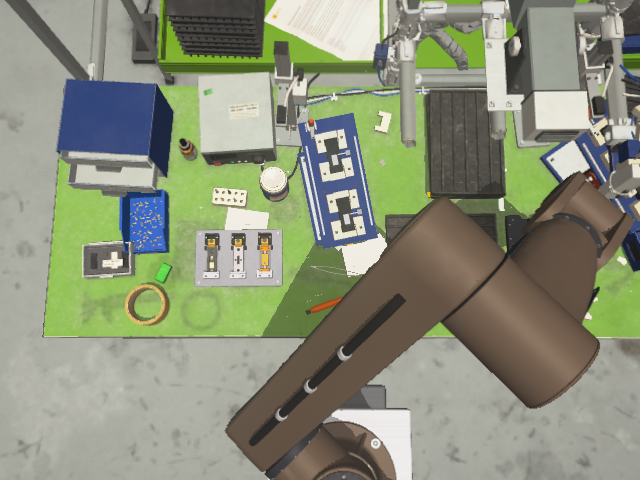

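Run:
```python
from h import *
for f in ("top0","t15_full"):
    im=cv2.imread(f"pics/{f}.png").astype(float)
    # bolt nose edge rows: columns of each bolt, yellow-ness profile; button column intensity
    for c0 in (211,238,264):
        p=(im[236:252,c0-2:c0+3,2]-im[236:252,c0-2:c0+3,0]).mean(1);print(f,c0,p.round(0).astype(int).tolist())
print(job_done())
```

```text
top0 211 [5, 6, 5, 82, 50, 48, 106, 159, 134, 129, 129, 46, 13, 11, 15, 15]
top0 238 [7, 7, 14, 68, 41, 60, 134, 147, 127, 126, 126, 8, 3, 5, 10, 10]
top0 264 [7, 7, 36, 46, 37, 67, 150, 123, 125, 126, 95, 7, 3, 6, 9, 10]
t15_full 211 [5, 6, 6, 82, 50, 48, 106, 159, 134, 130, 129, 47, 13, 11, 16, 15]
t15_full 238 [8, 7, 15, 69, 41, 60, 134, 147, 128, 126, 126, 15, 12, 10, 10, 11]
t15_full 264 [9, 8, 37, 46, 38, 67, 151, 124, 126, 126, 135, 203, 196, 213, 190, 32]
the job is handed in; nothing more can be done
None
```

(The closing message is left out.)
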